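# Fit a keyed sanding cone to the bench grinding spindle and hold it home

## Task

Take the orange sanding cone out of the wooden tool block and fit it to the locked grinding spindle in the bench: lower its keyed shank into the hub, turn it until the key slips into the keyway, and keep pushing until the collar is fully home on the hub's face. Finish still gripping the cone and pressing it home against the ejector spring, so that the clamp screw can be tightened; do not let go, and leave the other two heads, the glue tin and the shoe last where they are.

Things in the scene. Friction and masses are not known exactly. Their poses are not given: they have to be found in the camera images.
- cone_grip (a point): On the axis of the orange sanding cone, 118 mm above its shank end, 22 mm above its flat top: where to grip its steel spanner boss. The boss is 24 mm across its two flats (facing the cone's x and -x), 30 mm along y, and stands from the cone's top to 16 mm above this point. Axes as cone.
- cone: Orange sanding cone, loose, 0.36 to 0.54 kg, standing in a hole of the block. Origin at its shank's lower end, z up its axis. Upwards: shank 24 mm in diameter, 40 long (end chamfered to 16 mm over 5 mm); flat collar, diameter 48, at 40 to 46 mm; abrasive cone 46 to 96 mm, diameter 74 below, 50 on top; boss to 134 mm.
- cone_tip (a point): Lower end of the cone's shank, on its axis (axes as cone). The key sticks out of the shank to the cone's +x: 8 mm wide, out to 16.5 mm from the axis, from 14 to 40 mm above this point; the first 14 mm are plain round, a pilot. A yellow line on top of the boss and cone points from the axis to the key's side.
- hub_mouth (a point): Centre of the hub's face on the spindle, 75 mm above the bench, where the vertical bore (26 mm in diameter) begins; axes as spindle. The key rests on the face with the shank 14 mm deep; in the keyway, the shank goes 40 mm deep, collar on the face. The hub is a steel ring 56 mm in diameter and does not turn.
- spindle: Grinding spindle fixed in the bench; origin on its axis at bench height, x to the white front mark on its flange (150 mm across), z up. The hub's one keyway, 10 mm wide, reaching 18 mm from the axis, lies anywhere within 35 degrees either side of x: see it (dark slot, yellow line beyond) or feel for it. Blue dust chute at -y, red lock knob at +y, both at most 50 mm high.
- ejector (a joint): Brass spring plunger at the bottom of the bore, its top 30 mm below the hub's face; slides down: 0 m untouched, 0.010 m when a shank is fully home. 5 N starts it and 11 N holds it at home, so a head that is let go rises again by several mm.
- rack: Fixed wooden tool block, 90 x 300 x 50 mm (its x, y, z), origin under its centre; three through holes 36 mm in diameter at y = -100, 0 and 100 mm, in each of which a head stands loosely, its collar on the block's top and its boss's top 144 mm above the bench.
- drum: Dark grey cylindrical sanding drum, diameter 72 mm, same shank, collar, boss and lengths as the cone, standing in another hole of the block; origin at its shank's end. Not to be moved.
- mushroom: Dark red mushroom-shaped scouring head, diameter 76 mm, same shank, collar, boss and lengths as the cone, standing in another hole of the block; origin at its shank's end. Not to be moved.
- tin_mid (a point): Centre (50 mm up) of a black and gold glue tin, 84 mm in diameter, 106 mm high, standing on the bench. Not to be moved.
- last_mid (a point): Middle (45 mm up) of a green plastic shoe last on the bench, 246 mm long (its x), 84 mm wide, 88 mm high. Not to be moved.

How it is judged:
On the way, in this order (a step that is already met when the one before it is completed fails the run):
1. the cone is lifted clear of the tool block, upright (z of cone_tip in the frame of rack above 0.052 m and angle between cone's own z axis and vertical below 0.25 rad), for 0.1 s.
2. the key has slipped into the keyway and the shank is pushed home (z of cone_tip in the frame of hub_mouth below -0.0375 m and horizontal distance between cone_tip and hub_mouth below 0.004 m), for 0.2 s.
At the end, for the whole second after the job is handed in: Through the last second: shank at least 37.5 mm deep in the hub (40 is fully home), within 4 mm of the bore's axis, upright within 0.06 rad, ejector held down at least 7.5 mm, fingers still on the cone with more than 3 N, other heads, tin and last left in place (all of step 2 and angle between cone's own z axis and vertical below 0.06 rad and value of joint ejector above 0.0075 m and contact force between the fingers and cone above 3 N); the arm keeps its last pose, push and grip.
It fails at once if one of the other two heads is moved by more than 15 mm (distance of any of drum, mushroom from where it was at the start of the episode above 0.015 m).
It fails at once if the glue tin or the shoe last is moved by more than 20 mm (distance of any of tin_mid, last_mid from where it was at the start of the episode above 0.02 m).
It also fails if it takes over 54 s, if anything falls off the work surface, if the arm or the gripper's body presses on something with over 40 N, if the wrist force passes 120 N, or if a joint passes its speed limit or range.

## Robot

A 7-joint arm with a two-finger parallel gripper is mounted at the origin on the work surface. World frame = base frame: x ahead of the robot, y to its left, z up, the work surface at z = 0. Lengths are in m, angles in rad, forces in N, time in s.
With the tool pointing down it reaches from about 0.375 to 0.925 m from the base axis. Payload 3.1 kg.
Tool frame: the origin (TCP) lies between the finger pads; the fingertips stand 19 mm ahead of it and the grasp point (between the pads) is the TCP; z points along the fingers, y is the line along which they close (so a half turn about z gives the same grasp; the last joint's range is limited). The gripper opens to 85 mm and grips with 20 to 120 N. Pads are 22 mm wide; open, the fingers measure 114 mm over their backs; the gripper's body (76 mm by 85 mm) begins 54 mm behind the grasp point. The pads swing forward as they close: fully open they stand 13 mm farther back than shut.
Start: joints at [1.038, 0.383, 0.044, 1.598, -0.018, 1.161, -0.05], TCP at [0.274, -0.59, 0.228] pointing down, gripper open.
Joint ranges: [-2.61, 2.61], [-0.41, 2.15], [-1.48, 1.57], [0, 2.5], [-1.57, 4.71], [0.05, 1.97], [-2.85, 2.85]. Speed limits (rad/s): [2.79, 2.79, 3.14, 3.14, 3.14, 3.14, 3.14].

## Interface

Orientations are given as a unit quaternion [x, y, z, w].
In Python, from bench import move_ptp, movel, move_j, move_gripper, pause, inverse_kinematics, read_camera, camera_params, MotionError, sign_off, look_for, tip_of, read_time_s, read_qpos, read_joint_vel, read_effort, read_eef_pos, read_tcp_rot, read_ft_force, read_ft_torque, read_finger_gap, read_grasp_force gives the robot as it stands. Calls block until the motion is done:
- move_ptp(position, orientation): joint-space move of the TCP to a pose.
- movel(position, orientation=None, speed=0.15): straight line of the TCP; orientation=None keeps the orientation; speed is the mean speed in m/s.
- move_j(angles): joint-space move.
- move_gripper(opening, effort=None): finger opening in m; effort is the grip in N (None keeps the last); returns when the fingers have stopped.
- pause(seconds).
- inverse_kinematics(position, orientation): joint angles nearest the present ones, or None.
- read_camera(name): name is "side" or "top"; returns the picture (400x640x3 uint8, red, green, blue); there is no depth.
- camera_params(name): a dict with "K" (3x3 intrinsics, pixels), "dist_coeffs" ([k1, k2, p1, p2, k3] as OpenCV has them; the pictures are not rectified), "camera_from_world" (4x4, takes a point from world to camera coordinates). Camera axes: x right, y down, z forward; pixel columns grow to the right and rows downward; lengths in m; the calibration is good to about 2 mm. A picture is of the moment at which its call begins. camera_params takes no time and is no camera call.
A pose or a line that the arm cannot do raises MotionError and nothing moves.
- sign_off(): hands the job in; it is judged then, once.
Trained networks look in the newest picture that a camera, given by its name, has taken for a name from the list of things; names that differ only in an ending like _2 or _b are one class to them, and where a whole thing is asked for, a point or a joint stands for the part that bears it (a point fixed in the world has none). Each returns a list of dicts, best first, with "confidence" (0 to 1); they miss things now and then, are a little off and sometimes report something else, mostly with a low value. They report only what shows in the picture. A call takes as long as a camera call.
- look_for(camera, name): "at" ([column, row] in pixels, amid what is visible of it).
- tip_of(camera, name): "at" ([column, row] in pixels: a listed point, or the origin of a listed thing).
Readings, each from a call of its own:
- read_time_s(): time.
- read_qpos(): joint angles.
- read_joint_vel(): joint speeds.
- read_effort(): joint torques, N m.
- read_eef_pos(): TCP position.
- read_tcp_rot(): TCP orientation.
- read_ft_force(): force on the tool from outside, world axes, zero at the start.
- read_ft_torque(): the same for the moment, N m.
- read_finger_gap(): finger opening in m.
- read_grasp_force(): force on a finger pad.
Only numpy, scipy, OpenCV 4.12 (cv2) and the standard library are available. Lean on these libraries where they do the work, as an engineer would, in place of code of your own. Each camera call takes 0.05 s, during which the arm holds its last target. There are 200 camera calls.

## Working session

There is one attempt and no reset: what is moved stays moved. The work goes in short steps, each a Python script; the robot and the scene stay as the last script left them, time stands still between calls to the robot, and variables do not carry over. Pictures are saved under pics/ and viewed, at most 10 in all, crops included, and the job is handed in when it is done.

```bash
mkdir -p pics; python3 - <<'E'
from bench import *
import cv2, numpy as np
for c in ("side","top"):
    im=read_camera(c); cv2.imwrite(f"pics/{c}0.png",im[:,:,::-1])
    p=camera_params(c); T=np.array(p["camera_from_world"]); print(c,np.round(p["K"],1).tolist(),p["dist_coeffs"],"pos",np.round(-T[:3,:3].T@T[:3,3],3)); print(np.round(T[:3,:3],2).tolist())
    for n in ("cone_grip","cone_tip","hub_mouth","spindle","rack","drum","mushroom","tin_mid","last_mid"):
        print(n,[(np.round(d["at"],1).tolist(),round(d["confidence"],2)) for d in tip_of(c,n)[:2]])
print(read_time_s(),read_tcp_rot(),read_eef_pos(),read_ft_force())
E
```

```text
side [[445.7, 0.0, 320.3], [0.0, 445.7, 196.2], [0.0, 0.0, 1.0]] [-0.06482536  0.          0.          0.          0.        ] pos [0.306 0.594 0.626]
[[-0.88, -0.47, 0.01], [-0.31, 0.56, -0.76], [0.36, -0.68, -0.64]]
cone_grip [([363.3, 211.1], 0.7)]
cone_tip []
hub_mouth [([431.1, 160.8], 0.83)]
spindle [([420.0, 191.2], 0.64), ([367.0, 207.1], 0.36)]
rack []
drum [([343.9, 298.4], 0.83)]
mushroom [([320.5, 348.5], 0.59), ([344.2, 299.0], 0.4)]
tin_mid [([268.2, 209.4], 0.86)]
last_mid [([318.9, 146.8], 0.85)]
top [[396.6, 0.0, 311.1], [0.0, 396.6, 199.5], [0.0, 0.0, 1.0]] [-0.07731008  0.          0.          0.          0.        ] pos [0.542 0.059 0.975]
[[0.03, -1.0, 0.01], [-1.0, -0.03, -0.08], [0.08, -0.01, -1.0]]
cone_grip [([306.6, 248.1], 0.75)]
cone_tip []
hub_mouth [([415.1, 265.4], 0.81)]
spindle [([408.1, 266.7], 0.91)]
rack [([266.7, 252.5], 0.79)]
drum [([266.4, 251.9], 0.8)]
mushroom [([226.0, 252.7], 0.9)]
tin_mid [([307.3, 165.2], 0.78)]
last_mid [([411.3, 157.7], 0.97)]
1.0 [ 9.76457324e-01  2.15710673e-01  2.28423697e-06 -1.30688411e-05] [ 0.27379316 -0.58951088  0.22818211] [ 0.55076263 -0.60442489 -0.43955324]
```

View pics/top0.png

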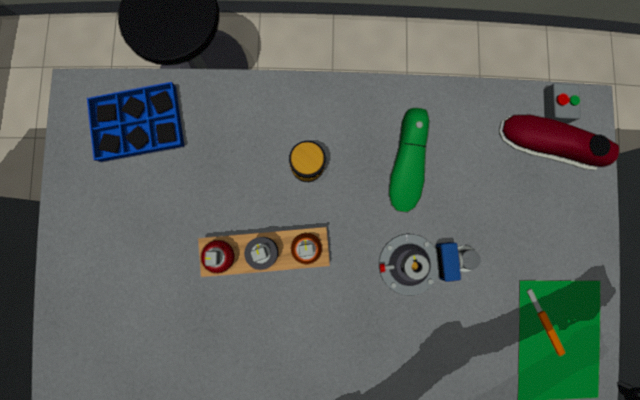

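View pics/side0.png

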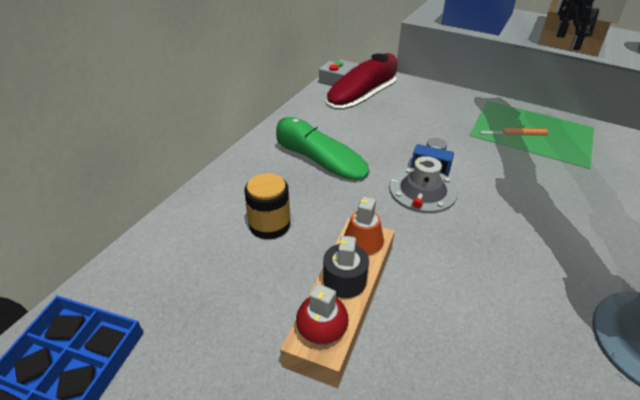

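```bash
cat > h.py <<'E'
from bench import *
import cv2, numpy as np
from scipy.spatial.transform import Rotation as R
def ray(c,uv):
    p=camera_params(c);T=np.array(p["camera_from_world"])
    n=cv2.undistortPoints(np.array([[uv]],float),np.array(p["K"]),np.array(p["dist_coeffs"]))[0,0]
    return -T[:3,:3].T@T[:3,3], T[:3,:3].T@np.r_[n,1]
def at_z(c,uv,z):
    o,d=ray(c,uv); return o+d*(z-o[2])/d[2]
def tri(a,b):
    A=[];y=[]
    for c,uv in (("side",a),("top",b)):
        o,d=ray(c,uv);d/=np.linalg.norm(d);P=np.eye(3)-np.outer(d,d);A.append(P);y.append(P@o)
    return np.linalg.lstsq(np.vstack(A),np.hstack(y),rcond=None)[0]
def proj(c,X):
    p=camera_params(c);T=np.array(p["camera_from_world"])
    return cv2.projectPoints(np.array(X,float).reshape(-1,3),cv2.Rodrigues(T[:3,:3])[0],T[:3,3],np.array(p["K"]),np.array(p["dist_coeffs"]))[0][:,0]
def rectify(c,ctr,z,half,n):
    "metric overhead view of plane z: columns=-y, rows=-x (world)"
    g=np.linspace(half,-half,n); X,Y=np.meshgrid(ctr[0]+g,ctr[1]+g,indexing="ij")
    uv=proj(c,np.stack([X,Y,np.full_like(X,z)],-1)).reshape(n,n,2).astype(np.float32)
    return cv2.remap(read_camera(c),uv[...,0],uv[...,1],cv2.INTER_CUBIC)
def down(th): # tool y (closing line) at world angle th, z down
    y=np.array([np.cos(th),np.sin(th),0]);z=np.array([0,0,-1.]);x=np.cross(y,z)
    return R.from_matrix(np.stack([x,y,z],1)).as_quat()
E
python3 - <<'E'
from h import *
print("grip tri",tri((363.3,211.1),(306.6,248.1)),at_z("side",(363.3,211.1),.128),at_z("top",(306.6,248.1),.128))
print("hub tri",tri((431.1,160.8),(415.1,265.4)),at_z("side",(431.1,160.8),.075),at_z("top",(415.1,265.4),.075))
print("spin",at_z("top",(408.1,266.7),0)); print("drum",at_z("top",(266.4,251.9),.01),"mush",at_z("top",(226,252.7),.01),"rack",at_z("top",(266.7,252.5),0))
print("tin",at_z("top",(307.3,165.2),.05),"last",at_z("top",(411.3,157.7),.045))
a=rectify("top",at_z("top",(306.6,248.1),.144)[:2],.144,.06,400)
b=rectify("top",at_z("top",(415.1,265.4),.075)[:2],.075,.09,400)
cv2.imwrite("pics/rect.png",np.hstack([a,b])[:,:,::-1])
E
```

```text
grip tri [0.50428291 0.06160437 0.11954034] [0.50187675 0.07092289 0.128     ] [0.50371917 0.06118481 0.128     ]
hub tri [ 0.46329084 -0.18500364  0.08432884] [ 0.46101495 -0.20130588  0.075     ] [ 0.4677408 -0.185701   0.075    ]
spin [ 0.45807336 -0.18868817  0.        ]
drum [0.48671389 0.15856901 0.01      ] mush [0.48202752 0.25661368 0.01      ] rack [0.48470191 0.15882506 0.        ]
tin [0.69436131 0.06481745 0.05      ] last [ 0.72024926 -0.18311266  0.045     ]
```

View pics/rect.png

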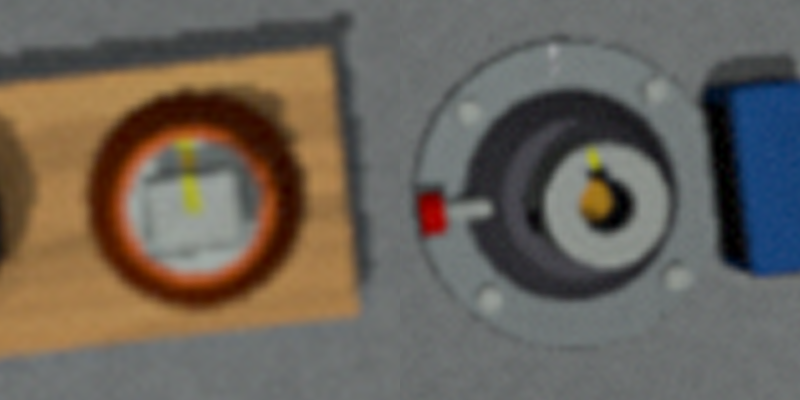

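The top view shows the rack heads (left to right mushroom, drum, cone) and the spindle at (415,265). In the rectified crop the boss axis is near (193,212) with the yellow line pointing +x and slightly left, about +0.1 rad. The hub ring is at (607,205) with the keyway line at (593,158), about +0.29 rad. I'll cross-check with the side camera at the same planes.

```bash
python3 - <<'E'
from h import *
c=at_z("top",(306.6,248.1),.144)+[-.0036,.0021,0]; h=at_z("top",(415.1,265.4),.075)+[-.0022,-.0032,0]
print(c,h)
out=[]
for cam in("side","top"):
    row=[]
    for q,z,half in((c,.144,.04),(h,.075,.045)):
        a=cv2.resize(rectify(cam,q[:2],z,half,300),(300,300)); cv2.line(a,(150,140),(150,160),(255,0,255),1);cv2.line(a,(140,150),(160,150),(255,0,255),1)
        if z<.1: cv2.circle(a,(150,150),round(.028/.045*150),(255,0,255),1)
        else: cv2.polylines(a,[np.int32(cv2.boxPoints(((150,150),(30/.04*.15,24/.04*.15),-6)))],True,(255,0,255))
        row.append(a)
    out.append(np.hstack(row))
cv2.imwrite("pics/chk.png",np.vstack(out)[:,:,::-1])
for th in (.1,.1+np.pi): print(th,inverse_kinematics([c[0],c[1],.128],down(th)),inverse_kinematics([h[0],h[1],.155],down(th+.19)))
E
```

```text
[0.50084101 0.06323529 0.144     ] [ 0.4655408 -0.188901   0.075    ]
0.1 [ 0.3882254   0.30425693 -0.66860599  2.00394065  0.23746637  0.90990725
 -0.30512737] [ 0.70326423  0.22153326 -0.43980642  1.99775343  0.11560058  0.94597712
  0.49509488]
3.241592653589793 [-1.27990504  0.67817879  1.38543292  2.07099409 -0.77637396  1.07590768
 -2.55056429] [ 0.33547141  0.19234501 -0.03526586  2.0147851   0.00837952  0.93459599
 -2.55571599]
```

View pics/chk.png

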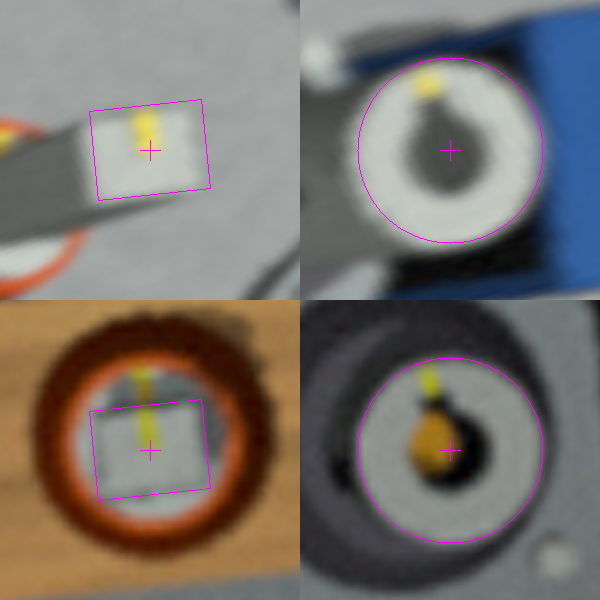

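Both cameras agree within about 1 mm: boss at (0.501, 0.064), hub at (0.4655, -0.1885), keyway at about 0.28 rad. Next, grasp and lift.

```bash
python3 - <<'E'
from h import *
p=np.array([.501,.064]); q=down(.1)
move_ptp([*p,.21],q); print(read_time_s(),read_eef_pos())
movel([*p,.128],speed=.1)
f0=read_ft_force(); print(f0)
move_gripper(.0,80); print(read_finger_gap(),read_grasp_force(),read_ft_force(),read_eef_pos())
movel([*p,.228],speed=.1); pause(.3)
print(read_finger_gap(),read_grasp_force(),read_ft_force()-f0,read_ft_torque(),read_time_s())
move_ptp([.4655,-.1885,.228],down(.28)); pause(.3)
print(read_eef_pos(),read_ft_force(),read_time_s())
out=[cv2.resize(rectify(c,(.4655,-.1885),z,.06,300),None,fx=1,fy=1) for c in("side","top") for z in(.11,.075)]
cv2.imwrite("pics/over.png",np.vstack([np.hstack(out[:2]),np.hstack(out[2:])])[:,:,::-1])
s=read_camera("side"); u=proj("side",[[.4655,-.1885,.11],[.4655,-.1885,.075]]); print(u)
x,y=map(int,u[0]); cv2.imwrite("pics/overs.png",cv2.resize(s[max(0,y-90):y+60,x-100:x+100],None,fx=4,fy=4,interpolation=2)[:,:,::-1])
E
```

```text
3.7583 [0.50144354 0.06238217 0.20993301]
[-0.16402866  0.69509925 -0.21911817]
0.02148302083651533 79.0933907032013 [-0.07888569  0.38003451  3.400469  ] [0.5015815  0.06407124 0.12865211]
0.021744960193923187 78.14578056335449 [-0.37970345 -0.15064271 -4.2652575 ] [-0.03870054 -0.00862261 -0.02082371] 6.775
[ 0.4660328  -0.18708346  0.22804181] [ 0.67411454 -0.08107854 -3.9479428 ] 8.075
[[429.91702006 149.54902096]
 [427.23617345 163.27891754]]
```

View pics/overs.png

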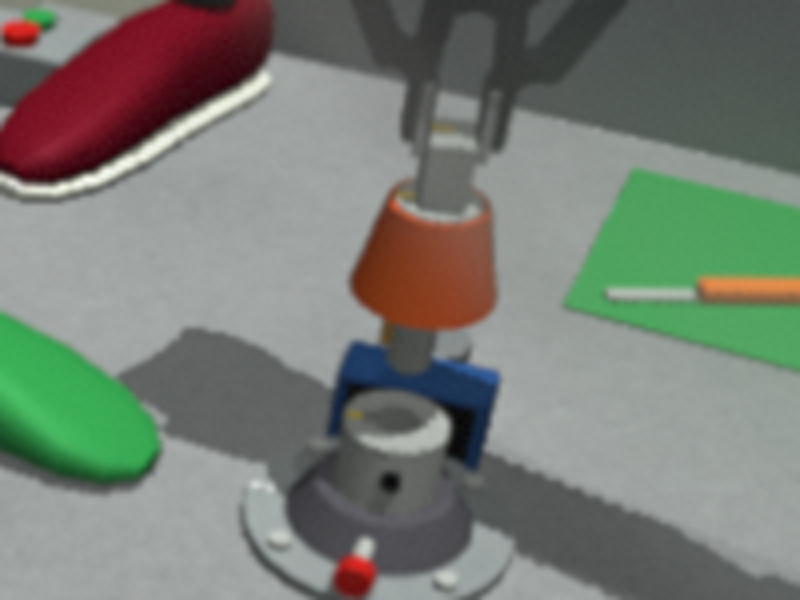

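The cone hangs upright about 35 mm above the hub, with its shank end near crop (409,372) and the hub mouth near (398,415). Next, descend into the pilot depth under force monitoring.

```bash
cat > ins.py <<'E'
from h import *
def st(tag=""):
    e=read_eef_pos();f=read_ft_force();t=read_ft_torque();q=R.from_quat(read_tcp_rot()).as_matrix()
    print(tag,"eef",np.round(e*1000,1),"F",np.round(f,1),"M",np.round(t,2),"yaw",round(np.arctan2(q[1,1],q[0,1]),3),"tilt",round(np.arccos(-q[2,2]),3),"t",round(read_time_s(),2))
    return e,f
E
python3 - <<'E'
from ins import *
print([ (d["at"],d["confidence"]) for d in tip_of("side","cone_tip")], proj("side",[.4655,-.1885,.110]))
st("start")
cmd=np.array([.4652,-.1899]); q=down(.28)
movel([*cmd,.20],q,speed=.1); st()
for z in (.195,.191,.187,.183,.179):   # tip depth = .193-z
    movel([*cmd,z],speed=.03); e,f=st(z)
    if f[2]>8: break
E
```

```text
[([427.3, 151.1], 0.9), ([270.0, 207.4], 0.73), ([429.9, 162.9], 0.65)] [[429.91702006 149.54902096]]
start eef [ 465.5 -188.5  228. ] F [-0.3 -0.5 -5. ] M [ 0.01 -0.05 -0.02] yaw 0.28 tilt 0.0 t 8.38
 eef [ 464.6 -189.8  199.4] F [-0.1  0.1 -4.2] M [ 0.01  0.02 -0.  ] yaw 0.28 tilt 0.002 t 8.81
0.195 eef [ 465.2 -189.9  195.1] F [ 0.  -0.4 -4.5] M [-0.02 -0.03 -0.01] yaw 0.28 tilt 0.0 t 9.12
0.191 eef [ 464.9 -189.8  190.7] F [ 0.2  0.5 -4.9] M [-0.04  0.05 -0.  ] yaw 0.28 tilt 0.001 t 9.41
0.187 eef [ 465.1 -189.7  186.7] F [ 0.   0.1 -4.7] M [ 0.1  -0.09  0.05] yaw 0.28 tilt 0.001 t 9.69
0.183 eef [ 465.1 -189.7  182.7] F [-0.4  0.6 -4.9] M [ 0.19 -0.09  0.02] yaw 0.28 tilt 0.001 t 9.97
0.179 eef [ 465.1 -189.8  178.7] F [ 0.6  1.3 -4.6] M [ 0.24 -0.11  0.02] yaw 0.28 tilt 0.0 t 10.26
```

The pilot is in. The moments agree with my wrong 1.4 mm offset, so I'll correct it laterally and go on down.

```bash
python3 - <<'E'
from ins import *
cmd=np.array([.4656,-.1885])
movel([*cmd,.179],speed=.02); st("corr")
for z in (.177,.175,.173,.171,.169,.167):
    movel([*cmd,z],speed=.02); e,f=st(z)
    if f[2]>15: break
E
```

```text
corr eef [ 465.5 -188.7  179.1] F [ 0.   0.6 -4. ] M [-0.05 -0.02 -0.04] yaw 0.28 tilt 0.001 t 10.51
0.177 eef [ 465.3 -188.6  176.8] F [-0.3 -0.6 -4. ] M [ 0.06 -0.08  0.04] yaw 0.28 tilt 0.001 t 10.76
0.175 eef [ 465.4 -188.5  174.8] F [ 1.  -0.1 -4.4] M [ 0.    0.02 -0.03] yaw 0.28 tilt 0.001 t 11.01
0.173 eef [ 465.4 -188.5  172.8] F [-0.2 -0.2 -3.7] M [ 0.02  0.03 -0.  ] yaw 0.28 tilt 0.0 t 11.26
0.171 eef [ 465.4 -188.4  170.8] F [-1.   0.4 -3.4] M [ 0.   -0.01  0.01] yaw 0.28 tilt 0.0 t 11.51
0.169 eef [ 465.4 -188.4  168.8] F [-0.1 -0.6 -4.6] M [ 0.03 -0.01 -0.05] yaw 0.28 tilt 0.0 t 11.76
0.167 eef [ 465.4 -188.4  166.8] F [-0.8 -0.5 -4.4] M [0.03 0.02 0.02] yaw 0.28 tilt 0.0 t 12.01
```

No resistance at about 26 mm depth, so the key is in the keyway. Next, push home against the spring.

```bash
python3 - <<'E'
from ins import *
cmd=np.array([.4656,-.1885])
for z in np.arange(.165,.1475,-.0015):
    movel([*cmd,z],speed=.02); e,f=st(round(z,4))
    if f[2]>22: break
pause(.5); st("hold"); print(read_grasp_force(),read_finger_gap())
s=read_camera("side"); x,y=map(int,proj("side",[.4655,-.1885,.11])[0])
cv2.imwrite("pics/home.png",cv2.resize(s[y-70:y+80,x-100:x+100],None,fx=4,fy=4,interpolation=2)[:,:,::-1])
E
```

```text
0.165 eef [ 465.4 -188.4  164.8] F [-0.1 -0.7 -4.1] M [-0.06  0.04  0.01] yaw 0.28 tilt 0.0 t 12.26
0.1635 eef [ 465.9 -188.6  163.7] F [ 0.7  0.8 -3.8] M [ 0.    0.01 -0.  ] yaw 0.28 tilt 0.001 t 12.51
0.162 eef [ 466.1 -188.7  162.7] F [-0.6  0.4  0.2] M [ 0.07  0.16 -0.07] yaw 0.28 tilt 0.001 t 12.76
0.1605 eef [ 466.1 -188.7  160.9] F [-0.9 -0.7  2.4] M [0.07 0.17 0.03] yaw 0.28 tilt 0.001 t 13.01
0.159 eef [ 466.  -188.6  159.3] F [-0.3  0.6  1.8] M [-0.01  0.13 -0.02] yaw 0.28 tilt 0.001 t 13.26
0.1575 eef [ 466.  -188.6  157.8] F [-0.6 -0.4  4.3] M [-0.02  0.12  0.04] yaw 0.28 tilt 0.001 t 13.51
0.156 eef [ 466.  -188.6  156.3] F [-0.3 -0.4  4.1] M [-0.02  0.07  0.02] yaw 0.28 tilt 0.001 t 13.76
0.1545 eef [ 466.  -188.6  154.9] F [-0.1 -0.8  6.5] M [-0.05  0.1   0.02] yaw 0.28 tilt 0.001 t 14.01
0.153 eef [ 466.1 -188.7  153.7] F [-0.6  0.4  6. ] M [ 0.05  0.2  -0.06] yaw 0.28 tilt 0.001 t 14.26
0.1515 eef [ 466.3 -188.8  153.6] F [-4.   0.9 15.3] M [ 0.18  0.89 -0.01] yaw 0.28 tilt 0.001 t 14.51
0.15 eef [ 466.4 -188.8  153.6] F [-6.9  1.2 22.3] M [0.44 1.63 0.02] yaw 0.28 tilt 0.002 t 14.76
hold eef [ 466.4 -188.8  153.6] F [-5.9  1.6 23.1] M [0.45 1.63 0.05] yaw 0.28 tilt 0.002 t 15.26
81.47237561251131 0.021969103687528656
```

View pics/home.png

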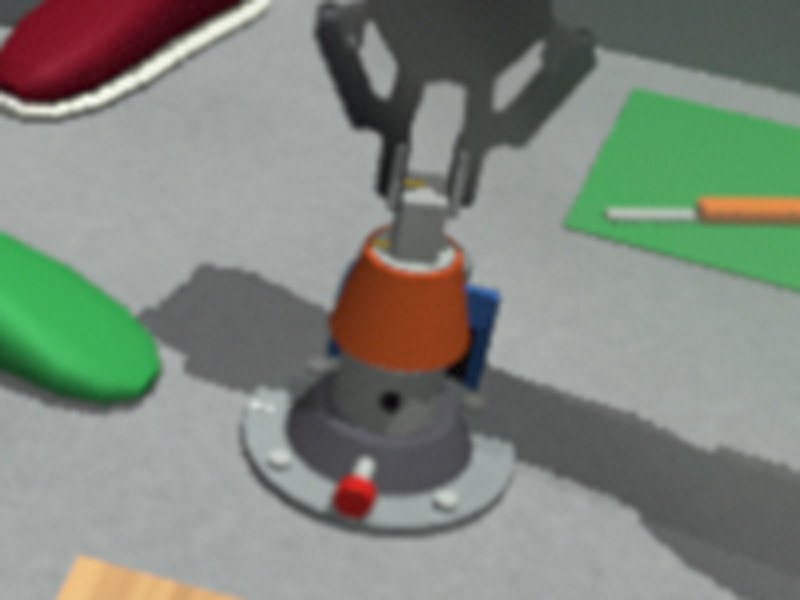

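The cone's skirt sits over the hub face near crop (400,355). A firm stop appears at z = 153.6 mm (expected 153), the spring force was felt over 10 mm of travel, and the arm is holding 27 N net push with an 81 N grip. Handing in.

```bash
python3 -c "
from ins import *
st(); print(sign_off())"
```

```text
eef [ 466.4 -188.8  153.6] F [-7.   2.3 21.9] M [0.48 1.56 0.01] yaw 0.28 tilt 0.002 t 15.31
the job is handed in; nothing more can be done
None
```

The cone is in the spindle with its key in the keyway and its collar against a firm stop on the hub face; the arm still grips it (about 81 N) and presses it down (about 27 N), and I handed the job in at 15.3 s, though the sign-off returned no verdict.

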